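# Stack the instrument cases

### The arm

A 6-joint arm with a two-finger parallel gripper is mounted at the origin on a cart in front of the work surface, level with it; the furniture and walls round the work are solid. World frame = base frame: x ahead of the robot, y to its left, z up, the work surface at z = 0. Lengths are in mm, angles in rad, forces in N, time in s.
With the tool pointing down it reaches from about 250 to 800 mm from the base axis. Payload 3.9 kg.
Tool frame: the origin (TCP) lies at the very end of the fingers, on their centre line; the grasp point (between the pads) lies 19 mm behind it; y points along the fingers, z is the direction in which the jaws open and shut, and the axes are right-handed (so a half turn about y gives the same grasp; the last joint's range is limited). The gripper opens to 85 mm and grips with 20 to 120 N. Pads are 22 mm wide; open, the fingers measure 114 mm over their backs; the gripper's body (76 mm by 85 mm) begins 54 mm behind the grasp point. The pads swing forward as they close: fully open they stand 13 mm farther back than shut.
Start: joints at [-1.212, 0.26, -0.138, 1.173, 0, 1.571], TCP at [184.349, -491.559, 231.304] pointing down, gripper open.
Joint ranges: [-2.78, 2.78], [-0.83, 1.72], [-1.28, 1.37], [-1.9, 2.12], [-1.57, 1.48], [-3.14, 3.14]. Speed limits (rad/s): [2.57, 2.57, 3.14, 3.14, 3.14, 3.14].

### API

Orientations are given as a unit quaternion [w, x, y, z].
In Python, from cell import ctrl, vision, order gives the robot as it stands. The module is installed in compiled form; this text tells all that it offers.
- The arm moves only by the tool arm_command, never from a script. Its argument "commands" is a list of rows, each an object of numbers: "tx", "ty", "tz": the shift along the tool's x, y, z each as a share of 120 mm, from -1 to 1; "spin": the turn about the tool's y as a share of 90 degrees, from -1 to 1. A call has 1 to 20 rows; each row is the pose to reach, as a shift and turn from the pose measured when the call began, along the tool's axes at that moment; what a row does not reach only later rows make up. A row lasts 1/10 s, in which the tool goes at most 50 mm and 8.59 degrees, less where a joint would pass 70% of its speed; a pose out of reach is approached as far as the arm can. A call with a number of a shift or a turn outside -1 to 1 is refused whole. A call with a gripper value outside its range is refused whole. "jaw" is the gripper's target within -1 to 1 (shut at 1, half-way at 0, fully open at -1), set as the call begins (left out, the last holds). The fingers move at their own pace and stop on an object; "squeeze" is the grip in N (left out, the last holds). Time passes only in rows, so rows that repeat a pose let the fingers close. It gives the time, the measured TCP pose, the force and the opening at its end, in the units of the state.
- ctrl.state(): the state, without advancing time (a new reading comes with each control period).
- vision.get_image(name): name is "scene" or "top"; returns a dict with "image" (480x640x3 uint8, blue, green, red), "range_z" (480x640 float32, mm along the optical axis (not along the pixel's ray), 0 where there is no reading), "mtx" (3x3 intrinsics, pixels), "k1" (the pictures are not rectified: a ray, as slopes to the right and down, at radius r is drawn at 1 + k1 r^2 times it, then the intrinsics apply), "eye" and "rotation" of the camera in the world. Camera axes: x right, y down, z forward; pixel columns grow to the right and rows downward; lengths in mm; the calibration is good to about 2 mm. A picture is of the moment at which its call begins.
- order.close_job(): hands the job in, once; it reports no verdict.
The state is a dict: "t": time; "qpos": joint angles; "qvel": joint speeds; "tau": joint torques, N m; "tool_pos": TCP position; "eef_rot": TCP orientation; "wrist_force": force on the tool from outside, world axes, zero at the start; "moment": the same for the moment, N m; "opening": finger opening in mm.
Only numpy, scipy, OpenCV 4.12 (cv2) and the standard library are available. Lean on these libraries where they do the work, as an engineer would, in place of code of your own. Each camera call takes 0.05 s, during which the arm holds its last target. There are 200 camera calls.

### The job

Stack the three wooden instrument cases in one column on the plywood board: take the brass weight off the case that is on the board and stand it upright on a free spot of the bench, then set the other two cases (one lies on the bench, one leans in the sloping rack) squarely and level on top of the first, in either order, edges flush and long sides together. Leave the first case where it is, set things down gently without dropping them, and leave the beaker, the open tin, the jar and the flask standing where they are.

Things in the scene. Friction and masses are not known exactly. Their poses are not given: they have to be found in the camera images.
- case_base_center (a point): closed wooden instrument case (lid latched, does not open), a box 64 mm (its x) by 118 mm (its y) by 34 mm (its z, up when it lies flat); a thin latch plate stands 4 mm out of one long side. About 0.15 to 0.3 kg. Taken across the 64 mm. All three cases are alike. This point is its centre, half-way up, axes as the case's; this case lies flat on the plywood board with the weight on it, its underside 10 mm above the bench.
- case_flat_center (a point): closed wooden instrument case (lid latched, does not open), a box 64 mm (its x) by 118 mm (its y) by 34 mm (its z, up when it lies flat); a thin latch plate stands 4 mm out of one long side. About 0.15 to 0.3 kg. Taken across the 64 mm. All three cases are alike. This point is its centre, half-way up, axes as the case's; this case lies flat on the bench.
- case_rack_center (a point): closed wooden instrument case (lid latched, does not open), a box 64 mm (its x) by 118 mm (its y) by 34 mm (its z, up when it lies flat); a thin latch plate stands 4 mm out of one long side. About 0.15 to 0.3 kg. Taken across the 64 mm. All three cases are alike. This point is its centre, half-way up, axes as the case's; this case leans in the sloping rack, its long side (y) running up the slope, its lower end against the rack's lip.
- weight_center (a point): brass weight with a knob, upright, 33 mm in diameter and 40 mm tall, about 0.1 kg, standing somewhere on top of the case on the board. To be gripped it can be treated as a plain upright cylinder 33 mm in diameter over its whole height. This point is its centre, half-way up (20 mm).
- rack: fixed aluminium sloping rack, 88 mm wide, 136 mm deep, 85 mm high. Origin: middle of its foot, on the bench. A flat deck rises toward its +x at 0.55 rad (31.5 degrees) from level; the outward normal of the deck leans to the rack's -x (roughly toward the robot). No side walls; a 13 mm high lip at the low end (-x) only. The middle of the deck's surface is 47 mm above the bench.
- board: fixed plywood board, 170 (x) by 105 (y) by 10 mm, on the bench; origin: middle of its underside. The first case lies on it, its long side along the board's x, within a few degrees. Apart from the listed things the bench is empty where x is 0.39 to 0.69 and y is -0.33 to 0.46; other laboratory things stand only along its back and front edges.
- beaker_center (a point): bystander: glass beaker, 80 mm in diameter, 105 mm tall, beyond the board's far end. Point: half-way up its axis.
- tin_center (a point): bystander: open sample tin, 57 mm in diameter, 35 mm tall, before the board's near end. Point: half-way up its axis.
- jar_center (a point): bystander: screw-lid jar, 66 mm in diameter, 84 mm tall, beyond the end of the case on the bench. Point: half-way up its axis.
- flask_center (a point): bystander: conical flask, 84 mm in diameter at the foot, 140 mm tall, behind the rack. Point: half-way up its axis.
Things that resemble listed ones, but are neither listed nor needed, are in the scene too. Leave any white look-alike of the part that bears case_base_center alone.

How it is judged:
By the outcome, as a careful person would: the job done as asked, in the order asked, and still so for the second after the job is handed in, with the robot touching nothing.
It also fails if it takes over 72 s, if anything falls off the work surface, if the arm or the gripper's body presses on something with over 40 N, if the wrist force passes 120 N, or if a joint passes its speed limit or range.

## Working session

There is one attempt and no reset: what is moved stays moved. The work goes in short steps, Python scripts to look and compute and a tool call to move; the robot and the scene stay as the last step left them, time stands still between calls to the robot, and variables do not carry over. Pictures are saved under pics/ and viewed, about 8 in all and at most 12, crops included, and the job is handed in when it is done.

Besides the shell and the picture viewer there is one more tool, called after "Call:" as name([rows], argument=value, ...), one row to a line, values as JSON. arm_command: Moves the arm, as the interface text tells. Shift numbers are shares of 120 mm and turn numbers shares of 90 degrees, none past 1 either way. Its arguments: {"type":"object","properties":{"commands":{"type":"array"},"jaw":{"type":"number"},"squeeze":{"type":"number"}},"required":["commands"]}

```bash
mkdir -p pics; cat > h.py <<'E'
import numpy as np, cv2
from scipy.spatial.transform import Rotation as R
from cell import ctrl, vision, order
def grab(name):
    d=vision.get_image(name); np.savez(''+name+'.npz',**{k:np.array(v) for k,v in d.items()}); return d
def rot(d):
    r=np.array(d['rotation'],float)
    return r if r.shape==(3,3) else R.from_quat(r,scalar_first=True).as_matrix()
def cloud(d):
    z=np.array(d['range_z'],float); h,w=z.shape; K=np.array(d['mtx'])
    u,v=np.meshgrid(np.arange(w),np.arange(h))
    p=cv2.undistortPoints(np.stack([u,v],-1).reshape(-1,1,2).astype(float),K,np.array([float(d['k1']),0,0,0,0])).reshape(h,w,2)
    c=np.dstack([p*z[...,None],z]); P=c@rot(d).T+np.array(d['eye'],float); P[z==0]=np.nan
    return P
def load(n): return dict(np.load(''+n+'.npz'))
E
python3 - <<'E'
from h import *
s=ctrl.state(); print(s)
for n in ('scene','top'):
    d=grab(n); cv2.imwrite(f'pics/{n}0.png',d['image']); print(n,d['eye'],rot(d),d['k1'],d['mtx'])
    P=cloud(d); print(np.nanmin(P,(0,1)),np.nanmax(P,(0,1)))
E
```

```text
{'t': 0.0, 'qpos': array([-1.21199538e+00,  2.60675118e-01, -1.39353459e-01,  1.17271015e+00,
       -7.67988289e-06,  1.57077275e+00]), 'qvel': array([ 0.00081478,  0.00094334, -0.00091294,  0.00122489, -0.0005408 ,
        0.00193858]), 'tau': array([ 2.80013874e-04, -4.05680966e+01,  2.53920937e+01,  1.86970172e-02,
       -3.22390110e-05, -3.79512571e-06]), 'tool_pos': array([ 184.11482347, -490.93465967,  230.47548123]), 'eef_rot': array([ 0.12605886, -0.12630927,  0.69643174, -0.69508126]), 'wrist_force': array([-0.53178425,  0.63667054, -0.18752553]), 'moment': array([ 0.01654386, -0.01905822,  0.01630252]), 'opening': 85.4636568100997}
scene [-388.62240905  555.57382278 1267.14123938] [[-4.62772180e-01 -6.69584906e-01  5.80945749e-01]
 [-8.86477243e-01  3.49608649e-01 -3.03202721e-01]
 [-8.36928770e-05 -6.55308970e-01 -7.55360938e-01]] -0.018310639463354466 [[561.50843212   0.         314.52596467]
 [  0.         561.50843212 239.45029393]
 [  0.           0.           1.        ]]
[-344.68224499 -893.09943092 -783.54126892] [ 909.58882208 1049.42605503  823.31167788]
top [ 434.79341092   70.46351771 1084.70198893] [[-0.02645471 -0.99343962  0.11125588]
 [-0.99957781  0.02762608  0.00899996]
 [-0.01201448 -0.11097082 -0.99375104]] -0.05968976848428777 [[441.84222192   0.         321.09381819]
 [  0.         441.84222192 240.28357935]
 [  0.           0.           1.        ]]
[-368.89510465 -886.44724634 -777.62230399] [ 898.74697633 1482.94837646  487.45319855]
```

View pics/top0.png

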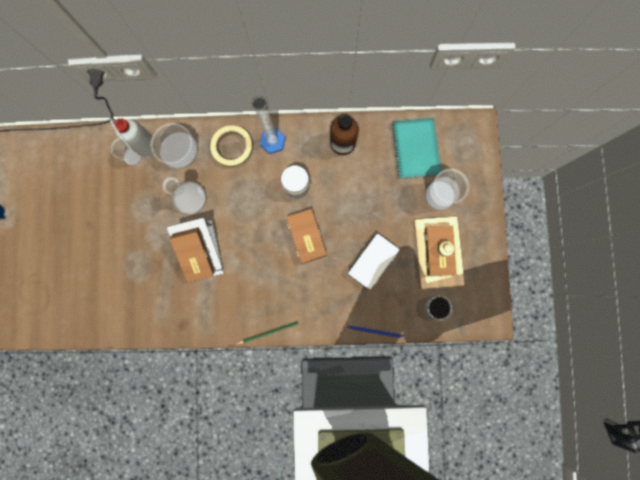

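View pics/scene0.png

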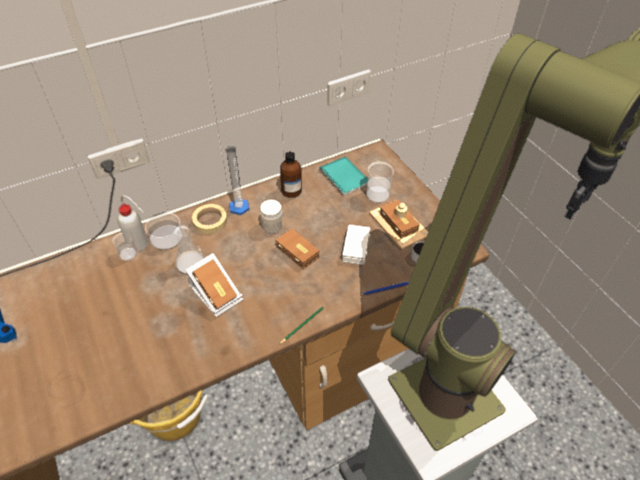

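The top view shows what could be taken for a wanted case:
- Brown case on the board with the weight, (441,250): the base.
- Brown case on the bench, (307,236): the flat case.
- Brown case in the rack, (191,255): the rack case.
- White case (373,261): the look-alike, to be left alone.

The brass weight is at (446,248). Next is one close crop and the depth fits.

```bash
python3 - <<'E'
from h import *
d=load('top'); im=d['image']; P=cloud(d)
a=cv2.resize(im[205:325,395:485],None,fx=4.4,fy=4.4,interpolation=3)
b=cv2.resize(im[205:295,280:400],None,fx=3,fy=3,interpolation=3); c=cv2.resize(im[205:295,155:235],None,fx=3,fy=3,interpolation=3)
H=np.zeros((540,760,3),np.uint8); H[:528,:396]=a[:528,:396]; H[:270,400:760]=b; H[270:540,400:640]=c; cv2.imwrite('pics/crop1.png',H)
hsv=cv2.cvtColor(im,cv2.COLOR_BGR2HSV)
# case tops by height+colour
for n,(v0,v1,u0,u1),(z0,z1) in [('base',(215,285,415,465),(38,52)),('flat',(205,268,283,330),(26,42)),('rack',(222,285,165,218),(25,140)),('weight',(235,262,432,460),(66,100)),('tin',(290,325,422,458),(22,50)),('beaker',(165,215,420,475),(60,130)),('jar',(160,200,275,312),(70,100)),('flask',(175,215,165,210),(20,160)),('white',(230,292,345,402),(15,60)),('board',(213,290,412,467),(5,16))]:
    Q=P[v0:v1,u0:u1].reshape(-1,3); C=hsv[v0:v1,u0:u1].reshape(-1,3)
    m=(Q[:,2]>z0)&(Q[:,2]<z1)
    if n in('base','flat','rack'): m&=(C[:,0]<22)&(C[:,1]>130)
    q=Q[m]
    if len(q)<5: print(n,len(q)); continue
    r=cv2.minAreaRect(q[:,:2].astype(np.float32))
    print(n,len(q),'med',np.round(np.median(q,0),1),'rect',np.round(r[0],1),np.round(r[1],1),round(r[2],1),'min',q.min(0).round(),'max',q.max(0).round())
    if n in('rack','flat','base'):
        c=np.median(q,0); A=np.c_[q[:,:2]-c[:2],np.ones(len(q))]; k=np.linalg.lstsq(A,q[:,2],rcond=None)[0]; print('  plane',k, 'slope',np.degrees(np.arctan(np.hypot(k[0],k[1]))),'az',np.degrees(np.arctan2(k[1],k[0])))
B=P[260:320,255:275].reshape(-1,3); print('bench z',np.nanmedian(B[:,2]),np.nanstd(B[:,2]))
E
```

```text
base 849 med [ 523.4 -193.1   43.8] rect [ 519.7 -201.9] [112.   61.4] 0.5 min [ 464. -233.   38.] max [ 576. -171.   50.]
  plane [-1.32680232e-03 -3.69118793e-03  4.37069708e+01] slope 0.22473618537397883 az -109.77104055549003
flat 1015 med [571.1 117.9  33.8] rect [565.5 115.3] [116.   60.7] 16.0 min [504.  74.  28.] max [627. 159.  40.]
  plane [-1.97652755e-03 -3.13559496e-03  3.37789298e+01] slope 0.21236950282376676 az -122.22535014857627
rack 1146 med [526.5 380.9  80.5] rect [521.2 380.7] [107.7  63.6] 13.1 min [463. 341.  38.] max [578. 418. 108.]
  plane [ 0.56038583  0.15294902 80.06556361] slope 30.15159851943011 az 15.266206789144196
weight 162 med [ 521.2 -206.9   71.2] rect [ 521.3 -208.6] [31.9 31.1] 84.7 min [ 506. -225.   66.] max [ 537. -193.   87.]
tin 476 med [ 385.6 -195.6   30.1] rect [ 385.4 -195.2] [54.4 57.1] 30.5 min [ 358. -223.   23.] max [ 414. -166.   40.]
beaker 548 med [ 667.6 -226.2   88.4] rect [ 661.9 -219.3] [78.7 79.9] 42.5 min [ 623. -258.   61.] max [ 704. -179.  108.]
jar 556 med [692.3 136.6  83.2] rect [693.  137.5] [58.6 60.7] 89.3 min [663. 108.  71.] max [723. 167.  89.]
flask 913 med [664.  395.2  67.9] rect [670.2 404.4] [73.3 67.8] 5.0 min [633. 371.  20.] max [708. 440. 142.]
white 1334 med [497.9 -43.1  33.8] rect [498.7 -44.2] [ 67.1 118.8] 53.5 min [ 433. -101.   15.] max [564.  16.  40.]
board 1505 med [ 509.4 -195.9    9.8] rect [ 522.4 -202.5] [184.8 115.7] 3.0 min [ 429. -264.    5.] max [ 615. -144.   16.]
bench z -0.3046426894350134 1.9826079404218855
```

View pics/crop1.png

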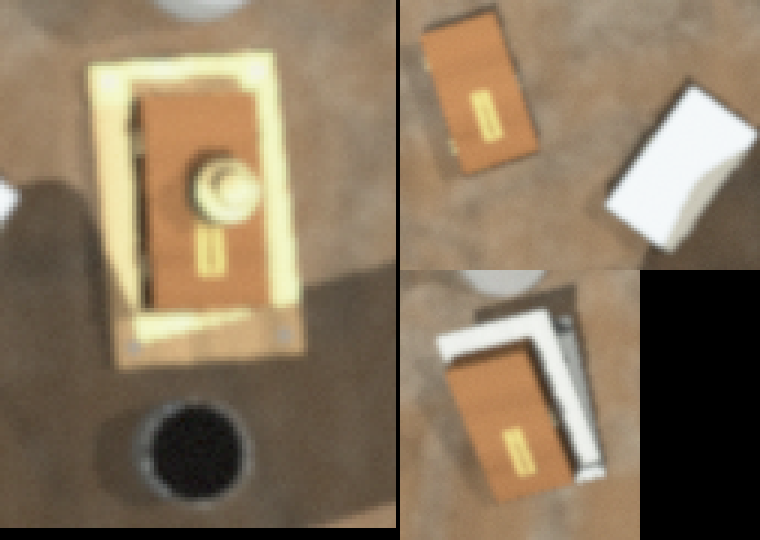

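The crop confirms the choices. The plates point the same way on all three cases. Next I refine the poses with both cameras.

```bash
cat >> h.py <<'E'
def proj(d,X):
    X=np.atleast_2d(X); c=(X-np.array(d['eye'],float))@rot(d); s=c[:,:2]/c[:,2:]; r2=(s**2).sum(1,keepdims=True)
    s=s*(1+float(d['k1'])*r2); K=np.array(d['mtx']); return s*[K[0,0],K[1,1]]+K[:2,2]
def back(d,uv,z):
    K=np.array(d['mtx']); p=cv2.undistortPoints(np.array(uv,float).reshape(-1,1,2),K,np.array([float(d['k1']),0,0,0,0])).reshape(-1,2)
    r=np.c_[p,np.ones(len(p))]@rot(d).T; e=np.array(d['eye'],float); return e+r*((z-e[2])/r[:,2])[:,None]
def fit(d,c0,yaw0,ztop,tol=7,size=(64,118),zoff=0):
    """flat case pose from the brown pixels near the top plane, back-projected on the plane; min-area rectangle"""
    P=cloud(d); hsv=cv2.cvtColor(d['image'],cv2.COLOR_BGR2HSV)
    m=(abs(P[...,2]-ztop)<tol)&(np.hypot(P[...,0]-c0[0],P[...,1]-c0[1])<85)&(hsv[...,0]<22)&(hsv[...,1]>110)
    v,u=np.nonzero(m); q=back(d,np.c_[u,v],ztop)[:,:2]
    from scipy.optimize import minimize
    def cost(p):
        c,s=np.cos(p[2]),np.sin(p[2]); w=(q-p[:2]); y=w@[c,s]; x=w@[-s,c]
        # robust: balance edge overshoot
        return np.mean(np.maximum(abs(x)-size[0]/2+4,0)**2+np.maximum(abs(y)-size[1]/2+4,0)**2)
    r=min((minimize(cost,[*c0,yaw0+a],method='Nelder-Mead',options=dict(maxiter=2000,xatol=.01,fatol=1e-5)) for a in(-.05,.05)),key=lambda r:r.fun)
    R_=cv2.minAreaRect(q.astype(np.float32))
    return r.x[:2].round(1),round(np.degrees(r.x[2]),1),len(q),np.round(R_[0],1),np.round(R_[1],1),round(R_[2],1)
def state():
    s=ctrl.state(); M=R.from_quat(s['eef_rot'],scalar_first=True).as_matrix()
    print('t',round(s['t'],2),'tcp',s['tool_pos'].round(1),'F',s['wrist_force'].round(1),'open',round(s['opening'],1),'q',s['qpos'].round(2)); return s,M
def go(xyz,jaw=None):
    """shares (tx,ty,tz) of 120 mm and spin share to reach xyz with jaw axis at yaw 'jaw' degrees (mod 180)"""
    s,M=state(); d=M.T@(np.array(xyz)-s['tool_pos'])/120
    z=M[:,2]; y=np.degrees(np.arctan2(z[1],z[0])); o='jawyaw %.1f'%y
    if jaw is not None:
        e=(jaw-y+90)%180-90; o+=' spin share %.3f (world turn %.1f)'%(-e/90 if M[2,1]<0 else e/90,e)
    print('txyz',d.round(3),o); return M
E
python3 - <<'E'
from h import *
for n in('scene','top'):
    d=load(n); print(n); print(' base',fit(d,(520,-202),0.01,44)); print(' flat',fit(d,(566,115),.28,34))
    P=cloud(d); hsv=cv2.cvtColor(d['image'],cv2.COLOR_BGR2HSV)
    m=(P[...,2]>25)&(P[...,2]<130)&(np.hypot(P[...,0]-520,P[...,1]-380)<80)&(hsv[...,0]<22)&(hsv[...,1]>110)
    q=P[m]; k=np.linalg.lstsq(np.c_[q[:,:2],np.ones(len(q))],q[:,2],rcond=None)[0]; 
    for _ in range(3):
        res=q[:,2]-np.c_[q[:,:2],np.ones(len(q))]@k; g=abs(res)<5; k=np.linalg.lstsq(np.c_[q[g][:,:2],np.ones(g.sum())],q[g][:,2],rcond=None)[0]
    q=q[g]; az=np.arctan2(k[1],k[0]); sl=np.arctan(np.hypot(k[0],k[1])); print(' rack plane az',np.degrees(az),'slope',np.degrees(sl))
    ex=np.array([np.cos(az)*np.cos(sl),np.sin(az)*np.cos(sl),np.sin(sl)]); ey=np.array([-np.sin(az),np.cos(az),0]); nn=np.cross(ex,ey); c=q.mean(0)
    w=np.c_[(q-c)@ex,(q-c)@ey].astype(np.float32); r=cv2.minAreaRect(w); top=c+ex*r[0][0]+ey*r[0][1]; print(' rack rect',np.round(r,1) if 0 else r,'topcentre',top.round(1),'centre',(top-17*nn).round(1),len(q))
go((521,-208,150),90)
E
```

```text
scene
 base (array([ 517.6, -203.1]), np.float64(1.0), 525, array([ 517.1, -202.5]), array([ 71. , 126.8]), 88.7)
 flat (array([563.7, 116.1]), np.float64(16.3), 692, array([561.8, 116.5]), array([125.2,  68.6]), 16.1)
 rack plane az 11.828621616168142 slope 30.98178734992607
 rack rect ((-1.8064384460449219, -0.9617652893066406), (115.05774688720703, 62.95420837402344), 0.36906924843788147) topcentre [515.4 380.8  73.7] centre [523.9 382.5  59.2] 783
top
 base (array([ 520.2, -202. ]), np.float64(0.7), 1027, array([ 519.8, -201.8]), array([116.8,  64.5]), 0.6)
 flat (array([564.6, 115.4]), np.float64(16.6), 1199, array([564.4, 115.2]), array([117.8,  63.6]), 16.8)
 rack plane az 13.103790549162673 slope 31.19803227119276
 rack rect ((-2.6752052307128906, 0.6321525573730469), (65.5469970703125, 118.56533813476562), 89.7238998413086) topcentre [515.9 380.3  74.5] centre [524.4 382.3  60. ] 1215
t 0.1 tcp [ 184.1 -491.   230.5] F [-0.1  0.2  0.3] open 85.2 q [-1.21  0.26 -0.14  1.17 -0.    1.57]
txyz [-3.457  0.673 -1.221] jawyaw -69.4 spin share 0.228 (world turn -20.6)
```

Call:
arm_command([
  {"tx":-1,"tz":-0.35,"spin":0.228},
  {"tx":-1,"tz":-0.35,"spin":0.228},
  {"tx":-1,"tz":-0.35,"spin":0.228},
  {"tx":-1,"tz":-0.35,"spin":0.228},
  {"tx":-1,"tz":-0.35,"spin":0.228},
  {"tx":-1,"tz":-0.35,"spin":0.228},
], jaw=-0.3, squeeze=30)

```text
invalid input
```

Call:
arm_command([
  {"tx":-1,"tz":-0.84,"ty":0.3},
  {"tx":-1,"tz":-0.84,"ty":0.3},
  {"tx":-1,"tz":-0.84,"ty":0.3},
  {"tx":-1,"tz":-0.84,"ty":0.3},
  {"tx":-1,"tz":-0.84,"ty":0.3},
])

```text
invalid input
```

Call:
arm_command([
  {"tx":-0.95,"tz":-0.82,"ty":0.3},
  {"tx":-0.95,"tz":-0.82,"ty":0.3},
  {"tx":-0.95,"tz":-0.82,"ty":0.3},
  {"tx":-0.95,"tz":-0.82,"ty":0.3},
  {"tx":-0.95,"tz":-0.82,"ty":0.3},
  {"tx":-0.95,"tz":-0.82,"ty":0.3},
])

```text
invalid input
```

```bash
python3 - <<'E'
from h import *
go((521,-208.5,52),90)
d=load('scene');P=cloud(d);v,u=np.nonzero((P[...,2]>60)&(P[...,2]<95)&(np.hypot(P[...,0]-521,P[...,1]+208)<25)); print(len(u),P[v,u].min(0),P[v,u].max(0),P[v,u].mean(0))
E
```

```text
t 0.1 tcp [ 184.1 -491.   230.5] F [-0.1  0.2  0.3] open 85.2 q [-1.21  0.26 -0.14  1.17 -0.    1.57]
txyz [-3.455  1.49  -1.215] jawyaw -69.4 spin share 0.228 (world turn -20.6)
107 [ 502.88926323 -227.6872425    60.12820666] [ 542.92600736 -192.96741824   89.4780528 ] [ 517.61501722 -206.02045373   73.11644329]
```

Call:
arm_command([
  {"tx":-1,"ty":0,"tz":-0.35,"spin":0.228},
  {"tx":-1,"ty":0,"tz":-0.35,"spin":0.228},
  {"tx":-1,"ty":0,"tz":-0.35,"spin":0.228},
  {"tx":-1,"ty":0,"tz":-0.35,"spin":0.228},
  {"tx":-1,"ty":0,"tz":-0.35,"spin":0.228},
  {"tx":-1,"ty":0,"tz":-0.35,"spin":0.228},
], jaw=-0.3, squeeze=30)

```text
t: 0.7
tool_pos: [281.2, -409.9, 230.4]
eef_rot: [-0.0, -0.001, 0.708, -0.707]
wrist_force: [0.2, -0.6, -0.6]
opening: 55.8
```

Call:
arm_command([
  {"tx":-1,"ty":0.3,"tz":-0.84,"spin":0},
  {"tx":-1,"ty":0.3,"tz":-0.84,"spin":0},
  {"tx":-1,"ty":0.3,"tz":-0.84,"spin":0},
  {"tx":-1,"ty":0.3,"tz":-0.84,"spin":0},
  {"tx":-1,"ty":0.3,"tz":-0.84,"spin":0},
])

```text
t: 1.2
tool_pos: [401.2, -308.8, 193.8]
eef_rot: [-0.0, -0.002, 0.708, -0.706]
wrist_force: [0.2, -0.5, 0.2]
opening: 55.6
```

Call:
arm_command([
  {"tx":-1,"ty":0.3,"tz":-0.84,"spin":0},
  {"tx":-1,"ty":0.3,"tz":-0.84,"spin":0},
  {"tx":-1,"ty":0.3,"tz":-0.84,"spin":0},
  {"tx":-1,"ty":0.3,"tz":-0.84,"spin":0},
  {"tx":-1,"ty":0.3,"tz":-0.84,"spin":0},
  {"tx":-1,"ty":0.3,"tz":-0.84,"spin":0},
])

```text
t: 1.8
tool_pos: [519.6, -209.5, 158.0]
eef_rot: [-0.001, -0.001, 0.708, -0.707]
wrist_force: [0.8, -1.0, 0.2]
opening: 55.5
```

```bash
python3 - <<'E'
from h import *
go((521,-208,51),90)
E
```

```text
t 1.8 tcp [ 519.6 -209.5  158. ] F [ 0.8 -1.   0.2] open 55.5 q [-0.38  0.36 -0.19  1.03 -0.    2.76]
txyz [-0.015  0.892 -0.011] jawyaw -90.0 spin share 0.000 (world turn -0.0)
```

Call:
arm_command([
  {"tx":-0.012,"ty":0.4,"tz":-0.01,"spin":0},
  {"tx":-0.012,"ty":0.7,"tz":-0.01,"spin":0},
  {"tx":-0.012,"ty":0.85,"tz":-0.01,"spin":0},
  {"tx":-0.012,"ty":0.9,"tz":-0.01,"spin":0},
  {"tx":-0.012,"ty":0.9,"tz":-0.01,"spin":0},
  {"tx":-0.012,"ty":0.9,"tz":-0.01,"spin":0},
])

```text
t: 2.4
tool_pos: [521.1, -209.5, 51.5]
eef_rot: [-0.001, -0.0, 0.707, -0.707]
wrist_force: [-0.1, 0.3, 0.9]
opening: 55.7
```

Call:
arm_command([
  {"tx":0,"ty":0,"tz":0,"spin":0},
  {"tx":0,"ty":0,"tz":0,"spin":0},
  {"tx":0,"ty":0,"tz":0,"spin":0},
  {"tx":0,"ty":0,"tz":0,"spin":0},
  {"tx":0,"ty":0,"tz":0,"spin":0},
  {"tx":0,"ty":0,"tz":0,"spin":0},
  {"tx":0,"ty":0,"tz":0,"spin":0},
], jaw=0.6, squeeze=25)

```text
t: 3.1
tool_pos: [522.4, -210.2, 53.4]
eef_rot: [-0.0, -0.001, -0.706, 0.708]
wrist_force: [-0.6, -0.4, 6.3]
opening: 32.4
```

Call:
arm_command([
  {"tx":0,"ty":-0.1,"tz":0,"spin":0},
  {"tx":0,"ty":-0.3,"tz":0,"spin":0},
  {"tx":0,"ty":-0.6,"tz":0,"spin":0},
  {"tx":0,"ty":-0.85,"tz":0,"spin":0},
  {"tx":0,"ty":-0.85,"tz":0,"spin":0},
  {"tx":0,"ty":-0.85,"tz":0,"spin":0},
])

```text
t: 3.7
tool_pos: [522.9, -210.2, 156.8]
eef_rot: [-0.001, -0.002, -0.706, 0.708]
wrist_force: [-0.2, -0.7, -1.0]
opening: 32.1
```

Call:
arm_command([
  {"tx":-0.3,"ty":0,"tz":-0.3,"spin":0},
  {"tx":-0.6,"ty":0,"tz":-0.6,"spin":0},
  {"tx":-0.8,"ty":0,"tz":-0.9,"spin":0},
  {"tx":-0.8,"ty":0,"tz":-1,"spin":0},
  {"tx":-0.8,"ty":0,"tz":-1,"spin":0},
  {"tx":-0.8,"ty":0,"tz":-1,"spin":0},
])

```text
t: 4.3
tool_pos: [617.4, -90.6, 155.6]
eef_rot: [0.0, -0.001, -0.706, 0.708]
wrist_force: [0.6, 0.5, -1.8]
opening: 32.2
```

```bash
python3 - <<'E'
from h import *
go((620,-60,30),90)
d=grab('scene'); print('base',fit(d,(520,-202),0.01,44)); im=d['image']
cv2.imwrite('pics/s1.png',cv2.resize(im[110:310,300:500],None,fx=3,fy=3,interpolation=3))
E
```

```text
t 4.3 tcp [617.4 -90.6 155.6] F [ 0.6  0.5 -1.8] open 32.2 q [-0.14  0.47 -0.02  1.08 -0.    3.  ]
txyz [-0.02   1.045 -0.258] jawyaw -90.0 spin share -0.000 (world turn 0.0)Traceback (most recent call last):
  File "<stdin>", line 3, in <module>
  File "h.py", line 26, in fit
    v,u=np.nonzero(m); q=back(d,np.c_[u,v],ztop)[:,:2]
                         ~~~~^^^^^^^^^^^^^^^^^^^
  File "h.py", line 20, in back
    K=np.array(d['mtx']); p=cv2.undistortPoints(np.array(uv,float).reshape(-1,1,2),K,np.array([float(d['k1']),0,0,0,0])).reshape(-1,2)
                            ~~~~~~~~~~~~~~~~~~~^^^^^^^^^^^^^^^^^^^^^^^^^^^^^^^^^^^^^^^^^^^^^^^^^^^^^^^^^^^^^^^^^^^^^^^^^
cv2.error: OpenCV(4.12.0) /io/opencv/modules/calib3d/src/undistort.dispatch.cpp:347: error: (-215:Assertion failed) CV_IS_MAT(_src) && CV_IS_MAT(_dst) && (_src->rows == 1 || _src->cols == 1) && (_dst->rows == 1 || _dst->cols == 1) && _src->cols + _src->rows - 1 == _dst->rows + _dst->cols - 1 && (CV_MAT_TYPE(_src->type) == CV_32FC2 || CV_MAT_TYPE(_src->type) == CV_64FC2) && (CV_MAT_TYPE(_dst->type) == CV_32FC2 || CV_MAT_TYPE(_dst->type) == CV_64FC2) in function 'cvUndistortPointsInternal'
```

Call:
arm_command([
  {"tx":-0.02,"ty":0.3,"tz":-0.26,"spin":0},
  {"tx":-0.02,"ty":0.6,"tz":-0.26,"spin":0},
  {"tx":-0.02,"ty":0.9,"tz":-0.26,"spin":0},
  {"tx":-0.02,"ty":1,"tz":-0.26,"spin":0},
  {"tx":-0.02,"ty":1,"tz":-0.26,"spin":0},
  {"tx":-0.02,"ty":1,"tz":-0.26,"spin":0},
])

```text
t: 4.95
tool_pos: [620.9, -61.4, 37.2]
eef_rot: [0.0, -0.002, -0.706, 0.708]
wrist_force: [-0.4, -0.5, -0.5]
opening: 32.4
```

Call:
arm_command([
  {"tx":0,"ty":0.05,"tz":0,"spin":0},
  {"tx":0,"ty":0.1,"tz":0,"spin":0},
  {"tx":0,"ty":0.14,"tz":0,"spin":0},
  {"tx":0,"ty":0.17,"tz":0,"spin":0},
  {"tx":0,"ty":0.18,"tz":0,"spin":0},
  {"tx":0,"ty":0.18,"tz":0,"spin":0},
])

```text
t: 5.55
tool_pos: [620.7, -61.4, 15.2]
eef_rot: [0.0, -0.002, -0.706, 0.708]
wrist_force: [-0.3, -0.3, -0.4]
opening: 32.1
```

Call:
arm_command([
  {"tx":0,"ty":0.01,"tz":0,"spin":0},
  {"tx":0,"ty":0.02,"tz":0,"spin":0},
  {"tx":0,"ty":0.03,"tz":0,"spin":0},
  {"tx":0,"ty":0.04,"tz":0,"spin":0},
  {"tx":0,"ty":0.045,"tz":0,"spin":0},
  {"tx":0,"ty":0.05,"tz":0,"spin":0},
  {"tx":0,"ty":0.05,"tz":0,"spin":0},
])

```text
t: 6.25
tool_pos: [620.7, -61.4, 9.5]
eef_rot: [0.0, -0.002, -0.706, 0.708]
wrist_force: [0.2, -0.1, 1.3]
opening: 32.3
```

Call:
arm_command([
  {"tx":0,"ty":0.005,"tz":0,"spin":0},
  {"tx":0,"ty":0.01,"tz":0,"spin":0},
  {"tx":0,"ty":0.01,"tz":0,"spin":0},
])

```text
t: 6.55
tool_pos: [620.8, -61.4, 9.5]
eef_rot: [-0.0, -0.002, -0.706, 0.708]
wrist_force: [-3.2, 0.4, 7.5]
opening: 32.5
```

Call:
arm_command([
  {"tx":0,"ty":-0.01,"tz":0,"spin":0},
  {"tx":0,"ty":-0.01,"tz":0,"spin":0},
  {"tx":0,"ty":-0.01,"tz":0,"spin":0},
  {"tx":0,"ty":-0.01,"tz":0,"spin":0},
  {"tx":0,"ty":-0.01,"tz":0,"spin":0},
], jaw=-0.3)

```text
t: 7.05
tool_pos: [620.7, -61.4, 10.4]
eef_rot: [0.0, -0.002, -0.706, 0.708]
wrist_force: [0.1, 0.2, -0.3]
opening: 55.6
```

Call:
arm_command([
  {"tx":0,"ty":-0.2,"tz":0,"spin":0},
  {"tx":0,"ty":-0.5,"tz":0,"spin":0},
  {"tx":0,"ty":-0.8,"tz":0,"spin":0},
  {"tx":0,"ty":-1,"tz":0,"spin":0},
  {"tx":0,"ty":-1,"tz":0,"spin":0},
])

```text
t: 7.55
tool_pos: [623.4, -61.3, 134.7]
eef_rot: [-0.003, -0.005, -0.706, 0.709]
wrist_force: [-0.2, 0.1, 0.4]
opening: 55.7
```

Call:
arm_command([
  {"tx":0.2,"ty":0,"tz":-0.6,"spin":-0.09},
  {"tx":0.4,"ty":0,"tz":-1,"spin":-0.18},
  {"tx":0.46,"ty":0,"tz":-1,"spin":-0.28},
  {"tx":0.46,"ty":0,"tz":-1,"spin":-0.37},
  {"tx":0.46,"ty":0,"tz":-1,"spin":-0.46},
  {"tx":0.46,"ty":0,"tz":-1,"spin":-0.56},
  {"tx":0.46,"ty":0,"tz":-1,"spin":-0.65},
  {"tx":0.46,"ty":0,"tz":-1,"spin":-0.74},
  {"tx":0.46,"ty":0,"tz":-1,"spin":-0.84},
  {"tx":0.46,"ty":0,"tz":-1,"spin":-0.93},
  {"tx":0.46,"ty":0,"tz":-1,"spin":-1},
  {"tx":0.46,"ty":0,"tz":-1,"spin":-1},
], jaw=-1)

```text
t: 8.75
tool_pos: [567.7, 58.8, 132.3]
eef_rot: [-0.5, 0.498, -0.497, 0.504]
wrist_force: [0.2, -0.1, 0.0]
opening: 85.1
```

```bash
python3 - <<'E'
from h import *
d=grab('top'); print('base',fit(d,(520,-202),0.01,44)); P=cloud(d)
v,u=np.nonzero((P[...,2]>30)&(P[...,2]<50)&(np.hypot(P[...,0]-620,P[...,1]+60)<30)); print('weight',len(u),P[v,u].min(0),P[v,u].max(0))
go((564.3,115.4,100),106.5+180)
E
```

```text
base (array([ 520.4, -202.3]), np.float64(0.6), 1194, array([ 519.9, -202.1]), array([116.9,  63.5]), 0.7)
weight 5 [613.65854152 -70.62944544  37.95947969] [623.28946287 -70.2698471   39.66549028]
t 8.8 tcp [567.9  58.8 132.5] F [ 0.3 -0.1  0.4] open 85.4 q [ 0.11  0.39 -0.21  0.96 -0.01  1.68]
txyz [-0.473  0.268 -0.035] jawyaw -0.3 spin share 0.813 (world turn -73.2)
```

Call:
arm_command([
  {"tx":-0.47,"ty":0,"tz":-0.03,"spin":-0.09},
  {"tx":-0.47,"ty":0,"tz":-0.03,"spin":-0.18},
  {"tx":-0.47,"ty":0,"tz":-0.03,"spin":-0.28},
  {"tx":-0.47,"ty":0,"tz":-0.03,"spin":-0.37},
  {"tx":-0.47,"ty":0,"tz":-0.03,"spin":-0.46},
  {"tx":-0.47,"ty":0,"tz":-0.03,"spin":-0.56},
  {"tx":-0.47,"ty":0,"tz":-0.03,"spin":-0.65},
  {"tx":-0.47,"ty":0,"tz":-0.03,"spin":-0.74},
  {"tx":-0.47,"ty":0,"tz":-0.03,"spin":-0.84},
  {"tx":-0.47,"ty":0,"tz":-0.03,"spin":-0.93},
  {"tx":-0.47,"ty":0,"tz":-0.03,"spin":-1},
  {"tx":-0.47,"ty":0,"tz":-0.03,"spin":-1},
])

```text
t: 10.0
tool_pos: [564.2, 115.2, 131.6]
eef_rot: [-0.705, 0.709, 0.0, 0.006]
wrist_force: [-0.2, 0.5, -0.3]
opening: 85.3
```

Call:
arm_command([
  {"tx":0,"ty":0.2,"tz":0,"spin":-0.09},
  {"tx":0,"ty":0.3,"tz":0,"spin":-0.18},
  {"tx":0,"ty":0.4,"tz":0,"spin":-0.187},
  {"tx":0,"ty":0.4,"tz":0,"spin":-0.187},
  {"tx":0,"ty":0.4,"tz":0,"spin":-0.187},
])

```text
t: 10.5
tool_pos: [564.6, 114.9, 83.5]
eef_rot: [-0.698, 0.702, 0.102, -0.097]
wrist_force: [-0.2, -0.2, -0.2]
opening: 85.3
```

```bash
python3 - <<'E'
from h import *
go((564.3,115.4,10),106.5)
E
```

```text
t 10.5 tcp [564.6 114.9  83.5] F [-0.2 -0.2 -0.2] open 85.3 q [ 0.2   0.44 -0.27  0.85 -0.01 -0.08]
txyz [-0.005  0.613  0.009] jawyaw 106.2 spin share -0.003 (world turn 0.3)
```

Call:
arm_command([
  {"tx":0,"ty":0.2,"tz":0.008,"spin":0},
  {"tx":0,"ty":0.4,"tz":0.008,"spin":0},
  {"tx":0,"ty":0.55,"tz":0.008,"spin":0},
  {"tx":0,"ty":0.62,"tz":0.008,"spin":0},
  {"tx":0,"ty":0.66,"tz":0.008,"spin":0},
  {"tx":0,"ty":0.68,"tz":0.008,"spin":0},
  {"tx":0,"ty":0.68,"tz":0.008,"spin":0},
])

```text
t: 11.2
tool_pos: [565.6, 115.6, 2.6]
eef_rot: [-0.698, 0.702, 0.103, -0.097]
wrist_force: [0.2, 0.1, -0.1]
opening: 85.5
```

Call:
arm_command([
  {"tx":0,"ty":0,"tz":0,"spin":0},
  {"tx":0,"ty":0,"tz":0,"spin":0},
  {"tx":0,"ty":0,"tz":0,"spin":0},
  {"tx":0,"ty":0,"tz":0,"spin":0},
  {"tx":0,"ty":0,"tz":0,"spin":0},
  {"tx":0,"ty":0,"tz":0,"spin":0},
], jaw=0, squeeze=40)

```text
t: 11.8
tool_pos: [566.5, 115.9, 3.7]
eef_rot: [-0.698, 0.702, 0.103, -0.096]
wrist_force: [0.3, -0.7, 5.6]
opening: 63.1
```

Call:
arm_command([
  {"tx":0,"ty":-0.05,"tz":0,"spin":0},
  {"tx":0,"ty":-0.2,"tz":0,"spin":0},
  {"tx":0,"ty":-0.5,"tz":0,"spin":0},
  {"tx":0,"ty":-0.8,"tz":0,"spin":0},
  {"tx":0,"ty":-1,"tz":0,"spin":0},
  {"tx":0,"ty":-1,"tz":0,"spin":0},
])

```text
t: 12.4
tool_pos: [567.8, 116.9, 127.6]
eef_rot: [-0.698, 0.702, 0.106, -0.093]
wrist_force: [0.9, 0.2, -2.3]
opening: 63.3
```

Call:
arm_command([
  {"tx":0,"ty":0,"tz":-0.3,"spin":0.05},
  {"tx":0,"ty":-0.1,"tz":-0.6,"spin":0.1},
  {"tx":0,"ty":-0.1,"tz":-0.9,"spin":0.172},
  {"tx":0,"ty":-0.1,"tz":-1,"spin":0.172},
  {"tx":0,"ty":-0.1,"tz":-1,"spin":0.172},
  {"tx":0,"ty":-0.1,"tz":-1,"spin":0.172},
])

```text
t: 13.0
tool_pos: [599.8, 2.2, 139.1]
eef_rot: [-0.707, 0.708, 0.01, 0.001]
wrist_force: [0.1, -0.5, -1.6]
opening: 63.3
```

```bash
python3 - <<'E'
from h import *
go((520,-202.2,130),90.7)
d=grab('scene'); cv2.imwrite('pics/s2.png',cv2.resize(d['image'][130:330,260:480],None,fx=3,fy=3,interpolation=3))
E
```

```text
t 13.0 tcp [599.8   2.2 139.1] F [ 0.1 -0.5 -1.6] open 63.3 q [ 0.    0.43 -0.14  0.99 -0.   -0.01]
txyz [-0.688  0.068 -1.695] jawyaw 90.7 spin share 0.000 (world turn -0.0)
```

View pics/s2.png

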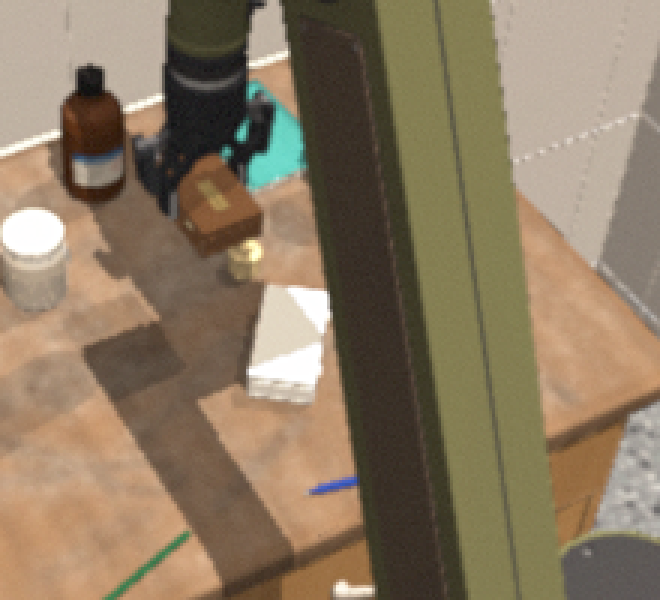

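The crop shows the weight standing at (245,258) and the case held at (220,205), possibly drooping. I'll measure it.

```bash
cat >> h.py <<'E'
def held(d,tcp,jaw):
    """held case's visible top: plane and extents, in case axes about the TCP (a: along case y, b: along jaw)"""
    P=cloud(d); hsv=cv2.cvtColor(d['image'],cv2.COLOR_BGR2HSV); w=P-np.array(tcp); j=np.radians(jaw-90)
    a=w[...,0]*np.cos(j)+w[...,1]*np.sin(j); b=-w[...,0]*np.sin(j)+w[...,1]*np.cos(j)
    m=(abs(a)<80)&(abs(b)<45)&(w[...,2]>-40)&(w[...,2]<70)&(hsv[...,0]<22)&(hsv[...,1]>110)
    A,B,Z=a[m],b[m],w[...,2][m]
    g=Z>15
    for _ in range(6):
        X=np.c_[A,B,np.ones(len(A))]; k=np.linalg.lstsq(X[g],Z[g],rcond=None)[0]; g=abs(Z-X@k)<4
    print('top plane',k.round(3),'droop deg',np.degrees(np.arctan(k[:2])).round(1),'n',g.sum(),'a',np.percentile(A[g],[0,2,98,100]).round(1),'b',np.percentile(B[g],[0,2,98,100]).round(1))
    print(' all z',np.percentile(Z,[0,2,98]).round(1),'a all',np.percentile(A,[0,2,98]).round(1),'b all',np.percentile(B,[0,2,98,100]).round(1))
E
python3 - <<'E'
from h import *
d=load('scene'); held(d,(599.8,2.2,139.1),90.7)
d=grab('top'); held(d,(599.8,2.2,139.1),90.7)
E
```

```text
top plane [1.4000e-02 6.0000e-03 3.1162e+01] droop deg [0.8 0.3] n 426 a [-63.2 -60.4  23.5  40.1] b [-36.1 -31.3  29.6  32. ]
 all z [-6.2  1.1 36. ] a all [-64.6 -61.5  22.4] b all [-36.1 -31.5  31.   34.8]
top plane [9.0000e-03 8.0000e-03 3.0116e+01] droop deg [0.5 0.4] n 82 a [-58.7 -55.4  54.7  56. ] b [23.2 23.4 31.  31. ]
 all z [ 1.9  6.7 34. ] a all [-58.7 -56.   54.4] b all [23.2 23.4 31.  31. ]
```

Call:
arm_command([
  {"tx":-0.1,"ty":0,"tz":-0.3,"spin":0},
  {"tx":-0.2,"ty":0,"tz":-0.6,"spin":0},
  {"tx":-0.33,"ty":0,"tz":-0.9,"spin":0},
  {"tx":-0.33,"ty":0,"tz":-0.9,"spin":0},
  {"tx":-0.33,"ty":0,"tz":-0.9,"spin":0},
])

```text
t: 13.6
tool_pos: [561.6, -105.0, 139.2]
eef_rot: [-0.707, 0.707, 0.011, 0.001]
wrist_force: [-0.3, 0.5, -3.0]
opening: 63.1
```

Call:
arm_command([
  {"tx":-0.1,"ty":0,"tz":-0.3,"spin":0},
  {"tx":-0.2,"ty":0,"tz":-0.6,"spin":0},
  {"tx":-0.33,"ty":0,"tz":-0.8,"spin":0},
  {"tx":-0.33,"ty":0,"tz":-0.8,"spin":0},
  {"tx":-0.33,"ty":0,"tz":-0.8,"spin":0},
  {"tx":-0.33,"ty":0,"tz":-0.8,"spin":0},
])

```text
t: 14.2
tool_pos: [524.3, -200.1, 138.7]
eef_rot: [-0.707, 0.707, 0.012, 0.0]
wrist_force: [-0.4, -0.5, -2.6]
opening: 63.4
```

```bash
python3 - <<'E'
from h import *
go((522,-202.2,58),90.7)
E
```

```text
t 14.2 tcp [ 524.3 -200.1  138.7] F [-0.4 -0.5 -2.6] open 63.4 q [-0.37  0.36 -0.24  0.95  0.01 -0.38]
txyz [-0.03   0.672 -0.017] jawyaw 90.9 spin share 0.003 (world turn -0.2)
```

Call:
arm_command([
  {"tx":-0.03,"ty":0.15,"tz":-0.017,"spin":0},
  {"tx":-0.03,"ty":0.35,"tz":-0.017,"spin":0},
  {"tx":-0.03,"ty":0.5,"tz":-0.017,"spin":0},
  {"tx":-0.03,"ty":0.6,"tz":-0.017,"spin":0},
  {"tx":-0.03,"ty":0.65,"tz":-0.017,"spin":0},
  {"tx":-0.03,"ty":0.67,"tz":-0.017,"spin":0},
  {"tx":-0.03,"ty":0.67,"tz":-0.017,"spin":0},
])

```text
t: 14.9
tool_pos: [522.6, -202.0, 58.5]
eef_rot: [-0.707, 0.707, 0.012, 0.0]
wrist_force: [0.4, 0.4, -1.5]
opening: 62.8
```

```bash
python3 - <<'E'
from h import *
s,M=state(); go((522,-202.2,49),90.7)
d=grab('top'); t=s['tool_pos']; held(d,t,90.7); cv2.imwrite('pics/t3.png',cv2.resize(d['image'][200:300,390:490],None,fx=5,fy=5,interpolation=3))
E
```

```text
t 14.9 tcp [ 522.6 -202.    58.5] F [ 0.4  0.4 -1.5] open 62.8 q [-0.37  0.44 -0.36  0.76  0.01 -0.39]
t 14.9 tcp [ 522.6 -202.    58.5] F [ 0.4  0.4 -1.5] open 62.8 q [-0.37  0.44 -0.36  0.76  0.01 -0.39]
txyz [-0.006  0.079 -0.002] jawyaw 91.0 spin share 0.003 (world turn -0.3)
top plane [ 5.0000e-03 -6.0000e-03  3.0173e+01] droop deg [ 0.3 -0.4] n 684 a [-60.5 -59.3  55.2  57.6] b [-31.5 -27.9  31.3  32.2]
 all z [-33.5 -20.   33.8] a all [-60.5 -59.   55. ] b all [-31.5 -27.7  32.1  39.8]
```

View pics/t3.png

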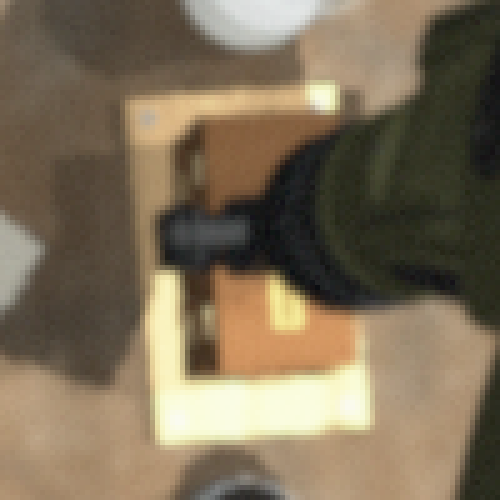

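The held case (lid near (270,260) in the crop) is aligned over the base. I'll lower it gently.

Call:
arm_command([
  {"tx":-0.006,"ty":0.03,"tz":0,"spin":0.004},
  {"tx":-0.006,"ty":0.05,"tz":0,"spin":0.004},
  {"tx":-0.006,"ty":0.065,"tz":0,"spin":0.004},
  {"tx":-0.006,"ty":0.075,"tz":0,"spin":0.004},
  {"tx":-0.006,"ty":0.082,"tz":0,"spin":0.004},
  {"tx":-0.006,"ty":0.088,"tz":0,"spin":0.004},
  {"tx":-0.006,"ty":0.088,"tz":0,"spin":0.004},
])

```text
t: 15.65
tool_pos: [522.2, -202.3, 48.3]
eef_rot: [-0.707, 0.707, 0.01, 0.003]
wrist_force: [-0.6, 0.1, -0.9]
opening: 63.6
```

Call:
arm_command([
  {"tx":0,"ty":0.004,"tz":0,"spin":0},
  {"tx":0,"ty":0.008,"tz":0,"spin":0},
  {"tx":0,"ty":0.012,"tz":0,"spin":0},
  {"tx":0,"ty":0.012,"tz":0,"spin":0},
])

```text
t: 16.05
tool_pos: [522.4, -202.3, 47.9]
eef_rot: [-0.707, 0.708, 0.01, 0.003]
wrist_force: [-1.0, 2.1, 6.5]
opening: 63.6
```

Call:
arm_command([
  {"tx":0,"ty":0,"tz":0,"spin":0},
  {"tx":0,"ty":0,"tz":0,"spin":0},
  {"tx":0,"ty":0,"tz":0,"spin":0},
  {"tx":0,"ty":0,"tz":0,"spin":0},
], jaw=-0.9)

```text
t: 16.45
tool_pos: [522.5, -202.4, 47.8]
eef_rot: [-0.707, 0.708, 0.01, 0.003]
wrist_force: [0.0, 0.7, -1.0]
opening: 81.3
```

Call:
arm_command([
  {"tx":0,"ty":-0.1,"tz":0,"spin":0},
  {"tx":0,"ty":-0.3,"tz":0,"spin":0},
  {"tx":0,"ty":-0.6,"tz":0,"spin":0},
  {"tx":0,"ty":-0.9,"tz":0,"spin":0},
  {"tx":0,"ty":-1,"tz":0,"spin":0},
  {"tx":0,"ty":-1,"tz":0,"spin":0},
])

```text
t: 17.05
tool_pos: [522.0, -202.9, 170.6]
eef_rot: [-0.706, 0.708, 0.012, 0.005]
wrist_force: [0.9, -0.1, -0.7]
opening: 81.3
```

Call:
arm_command([
  {"tx":0,"ty":-0.1,"tz":0.4,"spin":0},
  {"tx":0,"ty":-0.1,"tz":0.8,"spin":0},
  {"tx":0,"ty":-0.1,"tz":1,"spin":0},
  {"tx":0,"ty":-0.1,"tz":1,"spin":0},
], jaw=-1)

```text
t: 17.45
tool_pos: [518.8, -79.9, 180.5]
eef_rot: [-0.706, 0.708, 0.012, 0.002]
wrist_force: [0.5, -0.9, -0.5]
opening: 85.8
```

Call:
arm_command([
  {"tx":0,"ty":0,"tz":0.4,"spin":0},
  {"tx":0,"ty":0,"tz":0.8,"spin":0},
  {"tx":0,"ty":0,"tz":1,"spin":0},
  {"tx":0,"ty":0,"tz":1,"spin":0},
])

```text
t: 17.85
tool_pos: [516.3, 42.0, 178.8]
eef_rot: [-0.706, 0.708, 0.013, -0.0]
wrist_force: [-0.1, -0.3, -0.1]
opening: 85.3
```

Call:
arm_command([
  {"tx":0,"ty":0,"tz":0.4,"spin":0},
  {"tx":0,"ty":0,"tz":0.8,"spin":0},
  {"tx":0,"ty":0,"tz":1,"spin":0},
  {"tx":0,"ty":0,"tz":1,"spin":0},
])

```text
t: 18.25
tool_pos: [514.2, 163.2, 177.4]
eef_rot: [-0.706, 0.708, 0.013, -0.002]
wrist_force: [0.6, -0.8, -0.4]
opening: 85.4
```

```bash
python3 - <<'E'
from h import *
go((524,382,160),102.7)
for n in('top','scene'):
    d=grab(n); 
    try: print(n,'second',fit(d,(520,-202),0.01,78)); held(d,(520,-202,48),90.7)
    except Exception as e: print('occluded')
E
```

```text
t 18.25 tcp [514.2 163.2 177.4] F [ 0.6 -0.8 -0.4] open 85.4 q [ 0.31  0.3  -0.22  1.03 -0.01  0.29]
txyz [0.117 0.143 1.822] jawyaw 91.2 spin share -0.128 (world turn 11.5)
top second (array([ 521.1, -200.9]), np.float64(0.4), 1297, array([ 521.2, -200.2]), array([ 64.9, 117.8]), 89.7)
top plane [-2.000e-03  5.000e-03  2.973e+01] droop deg [-0.1  0.3] n 1256 a [-57.6 -55.4  57.7  60.6] b [-31.6 -29.4  30.8  32.2]
 all z [-40.  -15.2  33.3] a all [-57.6 -55.2  57.7] b all [-31.6 -29.2  31.6  32.4]
occluded
```

Call:
arm_command([
  {"tx":0.06,"ty":0,"tz":0.4,"spin":-0.06},
  {"tx":0.06,"ty":0,"tz":0.8,"spin":-0.128},
  {"tx":0.06,"ty":0,"tz":0.92,"spin":-0.128},
  {"tx":0.06,"ty":0,"tz":0.92,"spin":-0.128},
])

```text
t: 18.75
tool_pos: [519.4, 271.2, 176.6]
eef_rot: [-0.701, 0.705, 0.083, -0.072]
wrist_force: [0.2, -0.4, -1.4]
opening: 85.7
```

Call:
arm_command([
  {"tx":0.24,"ty":0,"tz":0.4,"spin":0},
  {"tx":0.24,"ty":0,"tz":0.75,"spin":0},
  {"tx":0.24,"ty":0,"tz":0.88,"spin":0},
  {"tx":0.24,"ty":0,"tz":0.88,"spin":0},
  {"tx":0.24,"ty":0,"tz":0.88,"spin":0},
])

```text
t: 19.25
tool_pos: [524.7, 378.1, 176.0]
eef_rot: [-0.7, 0.706, 0.082, -0.072]
wrist_force: [0.1, 0.1, 0.1]
opening: 85.1
```

```bash
python3 - <<'E'
from h import *
go((524.2,382.4,52),102.7)
E
```

```text
t 19.25 tcp [524.7 378.1 176. ] F [0.1 0.1 0.1] open 85.1 q [ 0.63  0.49  0.07  1.14 -0.01  0.41]
txyz [-0.01   1.033  0.045] jawyaw 102.5 spin share -0.003 (world turn 0.2)
```

Call:
arm_command([
  {"tx":-0.01,"ty":0.2,"tz":0.045,"spin":0},
  {"tx":-0.01,"ty":0.45,"tz":0.045,"spin":0},
  {"tx":-0.01,"ty":0.65,"tz":0.045,"spin":0},
  {"tx":-0.01,"ty":0.8,"tz":0.045,"spin":0},
  {"tx":-0.01,"ty":0.92,"tz":0.045,"spin":0},
  {"tx":-0.01,"ty":1,"tz":0.045,"spin":0},
  {"tx":-0.01,"ty":1,"tz":0.045,"spin":0},
])

```text
t: 19.95
tool_pos: [523.6, 379.8, 54.8]
eef_rot: [-0.699, 0.706, 0.08, -0.072]
wrist_force: [0.1, -1.2, -0.3]
opening: 85.3
```

Call:
arm_command([
  {"tx":0,"ty":0.02,"tz":0,"spin":0},
  {"tx":0,"ty":0.035,"tz":0,"spin":0},
  {"tx":0,"ty":0.035,"tz":0,"spin":0},
])

```text
t: 20.25
tool_pos: [524.0, 379.8, 51.1]
eef_rot: [-0.7, 0.706, 0.08, -0.072]
wrist_force: [-0.1, 0.5, -0.3]
opening: 85.4
```

Call:
arm_command([
  {"tx":0,"ty":0,"tz":0,"spin":0},
  {"tx":0,"ty":0,"tz":0,"spin":0},
  {"tx":0,"ty":0,"tz":0,"spin":0},
  {"tx":0,"ty":0,"tz":0,"spin":0},
  {"tx":0,"ty":0,"tz":0,"spin":0},
  {"tx":0,"ty":0,"tz":0,"spin":0},
], jaw=0, squeeze=35)

```text
t: 20.85
tool_pos: [524.3, 380.7, 52.2]
eef_rot: [-0.7, 0.706, 0.081, -0.071]
wrist_force: [-1.8, 0.8, 6.8]
opening: 63.5
```

Call:
arm_command([
  {"tx":0,"ty":-0.04,"tz":0,"spin":0},
  {"tx":0,"ty":-0.15,"tz":0,"spin":0},
  {"tx":0,"ty":-0.4,"tz":0,"spin":0},
  {"tx":0,"ty":-0.7,"tz":0,"spin":0},
  {"tx":0,"ty":-0.9,"tz":0,"spin":0},
  {"tx":0,"ty":-0.9,"tz":0,"spin":0},
])

```text
t: 21.45
tool_pos: [525.1, 382.9, 165.1]
eef_rot: [-0.702, 0.704, 0.083, -0.069]
wrist_force: [0.6, 1.4, -1.9]
opening: 63.3
```

Call:
arm_command([
  {"tx":-0.1,"ty":0,"tz":-0.3,"spin":0.04},
  {"tx":-0.2,"ty":0,"tz":-0.6,"spin":0.09},
  {"tx":-0.2,"ty":0,"tz":-0.9,"spin":0.13},
  {"tx":-0.2,"ty":0,"tz":-1,"spin":0.13},
  {"tx":-0.2,"ty":0,"tz":-1,"spin":0.13},
])

```text
t: 21.95
tool_pos: [527.0, 258.6, 164.6]
eef_rot: [-0.706, 0.708, 0.01, 0.004]
wrist_force: [0.0, -0.6, -1.6]
opening: 63.1
```

Call:
arm_command([
  {"tx":0,"ty":0.1,"tz":-0.3,"spin":0},
  {"tx":0,"ty":0.2,"tz":-0.5,"spin":0},
  {"tx":0,"ty":0.3,"tz":-0.7,"spin":0},
  {"tx":0,"ty":0.3,"tz":-0.7,"spin":0},
  {"tx":0,"ty":0.3,"tz":-0.7,"spin":0},
  {"tx":0,"ty":0.3,"tz":-0.7,"spin":0},
])

```text
t: 22.55
tool_pos: [529.1, 176.1, 129.0]
eef_rot: [-0.706, 0.708, 0.011, 0.003]
wrist_force: [-0.7, -0.5, -1.6]
opening: 63.3
```

```bash
python3 - <<'E'
from h import *
s,M=state(); t=s['tool_pos']
for n in('top','scene'):
    d=grab(n); held(d,t,90.7)
cv2.imwrite('pics/s4.png',cv2.resize(d['image'][170:330,170:370],None,fx=3.5,fy=3.5,interpolation=3))
E
```

```text
t 22.55 tcp [529.1 176.1 129. ] F [-0.7 -0.5 -1.6] open 63.3 q [ 0.33  0.36 -0.27  0.92 -0.01  0.32]
top plane [ 4.000e-03 -2.140e-01  3.744e+01] droop deg [  0.2 -12.1] n 47 a [20.6 22.4 51.1 51.4] b [-33.3 -33.3 -14.4 -12.7]
 all z [-18.1 -13.4  51.9] a all [-37.8 -35.2  54.6] b all [-33.6 -33.4 -14.1 -12. ]
top plane [6.1400e-01 1.5000e-02 2.8334e+01] droop deg [31.6  0.9] n 453 a [-58.8 -56.6  15.8  33.7] b [-34.  -32.2  29.1  32.1]
 all z [-29.5 -17.4  39. ] a all [-58.8 -55.9  17. ] b all [-34.4 -32.5  30.5  32.1]
```

View pics/s4.png

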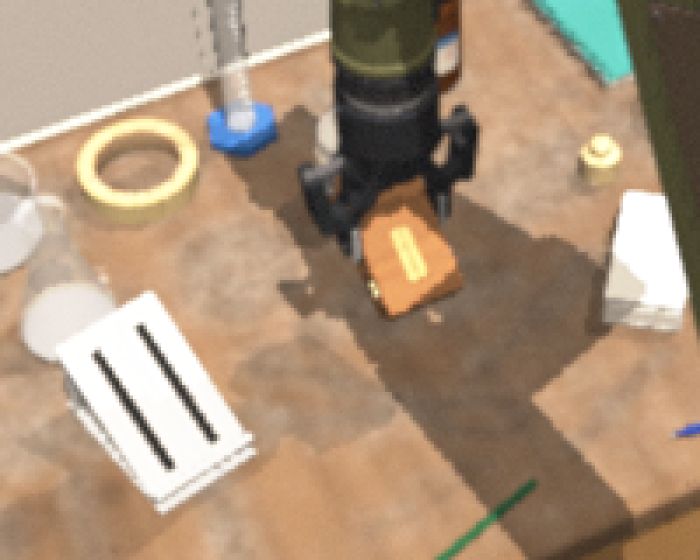

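The crop shows the rack now empty at (160,400) and the case held at (410,250), sloping 31.6° with its near end low. I'll lower that edge onto the free bench and let the case turn level in a light grip.

Call:
arm_command([
  {"tx":0,"ty":0.2,"tz":0,"spin":0},
  {"tx":0,"ty":0.4,"tz":0,"spin":0},
  {"tx":0,"ty":0.55,"tz":0,"spin":0},
  {"tx":0,"ty":0.65,"tz":0,"spin":0},
  {"tx":0,"ty":0.71,"tz":0,"spin":0},
  {"tx":0,"ty":0.72,"tz":0,"spin":0},
  {"tx":0,"ty":0.72,"tz":0,"spin":0},
], squeeze=20)

```text
t: 23.35
tool_pos: [531.4, 176.2, 43.3]
eef_rot: [-0.706, 0.708, 0.011, 0.004]
wrist_force: [1.3, -0.6, -2.3]
opening: 63.2
```

Call:
arm_command([
  {"tx":0,"ty":0.015,"tz":0,"spin":0},
  {"tx":0,"ty":0.03,"tz":0,"spin":0},
  {"tx":0,"ty":0.045,"tz":0,"spin":0},
  {"tx":0,"ty":0.06,"tz":0,"spin":0},
  {"tx":0,"ty":0.075,"tz":0,"spin":0},
  {"tx":0,"ty":0.09,"tz":0,"spin":0},
])

```text
t: 23.95
tool_pos: [535.5, 176.7, 35.4]
eef_rot: [-0.707, 0.707, 0.014, 0.007]
wrist_force: [3.5, -2.4, 11.6]
opening: 63.3
```

Call:
arm_command([
  {"tx":0,"ty":0.015,"tz":0,"spin":0},
  {"tx":0,"ty":0.03,"tz":0,"spin":0},
  {"tx":0,"ty":0.045,"tz":0,"spin":0},
  {"tx":0,"ty":0.06,"tz":0,"spin":0},
  {"tx":0,"ty":0.075,"tz":0,"spin":0},
])

```text
t: 24.45
tool_pos: [541.7, 177.0, 30.0]
eef_rot: [-0.707, 0.707, 0.018, 0.011]
wrist_force: [5.5, -3.1, 14.0]
opening: 63.7
```

```bash
python3 - <<'E'
from h import *
s,M=state(); t=s['tool_pos']; d=grab('scene'); held(d,t,90.7); go((535,176.2,15),90.7); print(M.round(3))
E
```

```text
t 24.45 tcp [541.7 177.   30. ] F [ 5.5 -3.1 14. ] open 63.7 q [ 0.32  0.47 -0.39  0.67 -0.01  0.31]
top plane [3.7200e-01 1.1000e-02 2.7034e+01] droop deg [20.4  0.6] n 461 a [-65.2 -63.2  14.9  32.1] b [-34.4 -32.1  29.4  33.3]
 all z [-35.7 -27.2  36.4] a all [-65.2 -62.9  14.8] b all [-36.1 -32.4  30.5  34.3]
t 24.5 tcp [541.9 177.   29.9] F [ 4.7 -2.7 12.3] open 63.4 q [ 0.32  0.47 -0.39  0.67 -0.01  0.31]
txyz [-0.062  0.122 -0.006] jawyaw 90.6 spin share -0.001 (world turn 0.1)
[[ 0.999  0.041 -0.01 ]
 [ 0.01  -0.     1.   ]
 [ 0.041 -0.999 -0.001]]
```

Call:
arm_command([
  {"tx":0,"ty":0.015,"tz":0,"spin":0},
  {"tx":0,"ty":0.03,"tz":0,"spin":0},
  {"tx":0,"ty":0.045,"tz":0,"spin":0},
  {"tx":0,"ty":0.06,"tz":0,"spin":0},
  {"tx":0,"ty":0.075,"tz":0,"spin":0},
  {"tx":0,"ty":0.09,"tz":0,"spin":0},
  {"tx":0,"ty":0.1,"tz":0,"spin":0},
  {"tx":0,"ty":0.11,"tz":0,"spin":0},
  {"tx":0,"ty":0.12,"tz":0,"spin":0},
  {"tx":0,"ty":0.12,"tz":0,"spin":0},
])

```text
t: 25.5
tool_pos: [550.9, 177.1, 19.8]
eef_rot: [-0.707, 0.707, 0.024, 0.017]
wrist_force: [8.1, -4.0, 11.3]
opening: 63.5
```

```bash
python3 - <<'E'
from h import *
s,M=state(); t=s['tool_pos']; d=grab('scene'); held(d,t,90.7); print(M.round(3))
E
```

```text
t 25.5 tcp [550.9 177.1  19.8] F [ 8.1 -4.  11.3] open 63.5 q [ 0.32  0.48 -0.4   0.63 -0.02  0.31]
top plane [2.2000e-01 2.0000e-03 2.8014e+01] droop deg [12.4  0.1] n 470 a [-69.2 -65.4  15.6  40.7] b [-35.5 -32.5  29.7  31.2]
 all z [-25.3 -17.1  33.6] a all [-72.8 -65.6  15. ] b all [-44.7 -32.7  30.3  41.2]
[[ 0.998  0.058 -0.009]
 [ 0.009 -0.001  1.   ]
 [ 0.058 -0.998 -0.001]]
```

Call:
arm_command([
  {"tx":0.01,"ty":0.015,"tz":0,"spin":0},
  {"tx":0.02,"ty":0.03,"tz":0,"spin":0},
  {"tx":0.03,"ty":0.045,"tz":0,"spin":0},
  {"tx":0.04,"ty":0.06,"tz":0,"spin":0},
  {"tx":0.05,"ty":0.075,"tz":0,"spin":0},
  {"tx":0.06,"ty":0.09,"tz":0,"spin":0},
  {"tx":0.06,"ty":0.1,"tz":0,"spin":0},
  {"tx":0.06,"ty":0.11,"tz":0,"spin":0},
  {"tx":0.06,"ty":0.11,"tz":0,"spin":0},
])

```text
t: 26.45
tool_pos: [560.8, 177.2, 8.3]
eef_rot: [-0.706, 0.707, 0.025, 0.019]
wrist_force: [1.6, -1.5, 6.4]
opening: 63.2
```

```bash
python3 - <<'E'
from h import *
s,M=state(); t=s['tool_pos']; d=grab('scene'); held(d,t,90.7); print(M.round(3))
E
```

```text
t 26.45 tcp [560.8 177.2   8.3] F [ 1.6 -1.5  6.4] open 63.2 q [ 0.32  0.51 -0.39  0.61 -0.02  0.31]
top plane [ 3.2000e-02 -1.0000e-03  2.8385e+01] droop deg [ 1.9 -0. ] n 468 a [-72.6 -68.7  17.2  42.7] b [-35.4 -32.6  29.2  32. ]
 all z [-15.   -8.7  33.2] a all [-72.6 -69.2  15.6] b all [-43.  -32.8  30.5  36.5]
[[ 0.998  0.061 -0.009]
 [ 0.009 -0.001  1.   ]
 [ 0.061 -0.998 -0.001]]
```

Call:
arm_command([
  {"tx":0.01,"ty":0.01,"tz":0,"spin":0},
  {"tx":0.02,"ty":0.025,"tz":0,"spin":0},
  {"tx":0.02,"ty":0.025,"tz":0,"spin":0},
])

```text
t: 26.8
tool_pos: [562.2, 177.2, 6.0]
eef_rot: [-0.707, 0.707, 0.024, 0.018]
wrist_force: [-5.2, -1.2, 10.9]
opening: 63.2
```

Call:
arm_command([
  {"tx":0,"ty":0,"tz":0,"spin":0},
  {"tx":0,"ty":0,"tz":0,"spin":0},
  {"tx":0,"ty":0,"tz":0,"spin":0},
  {"tx":0,"ty":0,"tz":0,"spin":0},
], jaw=-1)

```text
t: 27.2
tool_pos: [562.4, 177.2, 5.7]
eef_rot: [-0.707, 0.707, 0.024, 0.018]
wrist_force: [0.4, 0.5, -0.4]
opening: 85.5
```

Call:
arm_command([
  {"tx":0,"ty":-0.2,"tz":0,"spin":0},
  {"tx":0,"ty":-0.5,"tz":0,"spin":0},
  {"tx":0,"ty":-0.9,"tz":0,"spin":0},
  {"tx":0,"ty":-0.9,"tz":0.4,"spin":0},
  {"tx":0,"ty":-0.9,"tz":0.8,"spin":0},
  {"tx":0,"ty":-0.9,"tz":1,"spin":0},
  {"tx":0,"ty":-0.9,"tz":1,"spin":0},
])

```text
t: 27.9
tool_pos: [555.2, 300.9, 113.4]
eef_rot: [0.707, -0.706, -0.026, -0.017]
wrist_force: [-0.3, -0.1, 0.2]
opening: 85.3
```

```bash
python3 - <<'E'
from h import *
for n in('top','scene'):
    d=grab(n); P=cloud(d); print(n,fit(d,(551,177),0.01,34)); held(d,(550,177,4),90.7)
    if n=='top': print('second',fit(d,(520,-202),0.01,78))
s,M=state(); print(M.round(3))
E
```

```text
top (array([551.7, 175.4]), np.float64(0.7), 1238, array([551.5, 175. ]), array([ 64.6, 116.3]), 89.3)
top plane [-2.0000e-03  2.0000e-03  2.9932e+01] droop deg [-0.1  0.1] n 1188 a [-56.7 -54.6  58.1  60.5] b [-33.7 -32.4  29.   30.6]
 all z [-8.1 15.6 33.7] a all [-57.5 -55.3  58.4] b all [-33.7 -32.4  29.9  38. ]
second (array([ 521.1, -200.9]), np.float64(0.4), 1275, array([ 521.2, -200.8]), array([ 63.6, 117.8]), 89.8)
scene (array([551. , 176.1]), np.float64(0.6), 761, array([549.4, 176.1]), array([126.5,  66.5]), 0.0)
top plane [1.0000e-03 1.0000e-02 3.0408e+01] droop deg [0.1 0.6] n 639 a [-58.6 -54.5  59.3  62.6] b [-33.8 -32.4  29.6  31.2]
 all z [-7.4 -1.9 35.8] a all [-60.4 -57.2  59. ] b all [-45.  -32.5  30.6  31.7]
t 28.0 tcp [554.5 297.4 112.9] F [-0.4 -0.9 -0.1] open 85.5 q [ 0.51  0.47 -0.14  0.91 -0.03  0.5 ]
[[ 0.998  0.059 -0.01 ]
 [ 0.01  -0.001  1.   ]
 [ 0.059 -0.998 -0.002]]
```

```bash
python3 - <<'E'
from h import *
go((553.5,177,90),90.6); go((553.5,177,4),90.6)
E
```

```text
t 28.0 tcp [554.5 297.4 112.9] F [-0.4 -0.9 -0.1] open 85.5 q [ 0.51  0.47 -0.14  0.91 -0.03  0.5 ]
txyz [-0.03   0.191 -1.002] jawyaw 90.6 spin share -0.000 (world turn 0.0)
t 28.0 tcp [554.5 297.4 112.9] F [-0.4 -0.9 -0.1] open 85.5 q [ 0.51  0.47 -0.14  0.91 -0.03  0.5 ]
txyz [-0.072  0.907 -1.001] jawyaw 90.6 spin share -0.000 (world turn 0.0)
```

Call:
arm_command([
  {"tx":-0.03,"ty":0,"tz":-0.4,"spin":0},
  {"tx":-0.03,"ty":0,"tz":-0.8,"spin":0},
  {"tx":-0.03,"ty":0,"tz":-1,"spin":0},
  {"tx":-0.03,"ty":0.1,"tz":-1,"spin":0},
  {"tx":-0.03,"ty":0.19,"tz":-1,"spin":0},
  {"tx":-0.03,"ty":0.19,"tz":-1,"spin":0},
])

```text
t: 28.6
tool_pos: [552.1, 176.8, 88.0]
eef_rot: [-0.706, 0.708, 0.023, 0.016]
wrist_force: [-0.7, 0.2, -0.1]
opening: 85.5
```

Call:
arm_command([
  {"tx":-0.042,"ty":0.2,"tz":0,"spin":0},
  {"tx":-0.042,"ty":0.4,"tz":0,"spin":0},
  {"tx":-0.042,"ty":0.55,"tz":0,"spin":0},
  {"tx":-0.042,"ty":0.66,"tz":0,"spin":0},
  {"tx":-0.042,"ty":0.71,"tz":0,"spin":0},
  {"tx":-0.042,"ty":0.71,"tz":0,"spin":0},
])

```text
t: 29.2
tool_pos: [551.3, 176.9, 1.8]
eef_rot: [-0.706, 0.708, 0.023, 0.015]
wrist_force: [-0.2, -0.4, -0.4]
opening: 85.1
```

Call:
arm_command([
  {"tx":0,"ty":0,"tz":0,"spin":0},
  {"tx":0,"ty":0,"tz":0,"spin":0},
  {"tx":0,"ty":0,"tz":0,"spin":0},
  {"tx":0,"ty":0,"tz":0,"spin":0},
  {"tx":0,"ty":0,"tz":0,"spin":0},
  {"tx":0,"ty":0,"tz":0,"spin":0},
], jaw=0, squeeze=40)

```text
t: 29.8
tool_pos: [552.1, 177.2, 2.9]
eef_rot: [-0.706, 0.708, 0.024, 0.016]
wrist_force: [-0.5, 0.4, 6.7]
opening: 63.5
```

Call:
arm_command([
  {"tx":0,"ty":-0.05,"tz":0,"spin":0},
  {"tx":0,"ty":-0.2,"tz":0,"spin":0},
  {"tx":0,"ty":-0.5,"tz":0,"spin":0},
  {"tx":0,"ty":-0.8,"tz":0,"spin":0},
  {"tx":0,"ty":-1,"tz":0,"spin":0},
  {"tx":0,"ty":-1,"tz":0,"spin":0},
])

```text
t: 30.4
tool_pos: [547.8, 178.3, 126.6]
eef_rot: [-0.707, 0.707, 0.026, 0.018]
wrist_force: [1.5, -0.2, -1.8]
opening: 63.2
```

Call:
arm_command([
  {"tx":0,"ty":-0.1,"tz":-0.3,"spin":0},
  {"tx":0,"ty":-0.2,"tz":-0.6,"spin":0},
  {"tx":0,"ty":-0.25,"tz":-0.9,"spin":0},
  {"tx":0,"ty":-0.25,"tz":-1,"spin":0},
  {"tx":0,"ty":-0.25,"tz":-1,"spin":0},
])

```text
t: 30.9
tool_pos: [546.1, 56.7, 155.3]
eef_rot: [-0.707, 0.707, 0.024, 0.019]
wrist_force: [0.1, 0.7, -2.4]
opening: 63.2
```

Call:
arm_command([
  {"tx":-0.1,"ty":0,"tz":-0.3,"spin":0},
  {"tx":-0.1,"ty":0,"tz":-0.6,"spin":0},
  {"tx":-0.1,"ty":0,"tz":-0.9,"spin":0},
  {"tx":-0.1,"ty":0,"tz":-1,"spin":0},
  {"tx":-0.1,"ty":0,"tz":-1,"spin":0},
])

```text
t: 31.4
tool_pos: [534.7, -63.6, 153.5]
eef_rot: [0.707, -0.707, -0.023, -0.019]
wrist_force: [0.3, 0.9, -1.0]
opening: 63.6
```

```bash
python3 - <<'E'
from h import *
s,M=state(); d=grab('scene'); held(d,s['tool_pos'],90.7)
go((520.8,-202.9,150),90.6); print(M.round(3))
E
```

```text
t 31.4 tcp [534.7 -63.6 153.5] F [ 0.3  0.9 -1. ] open 63.6 q [-0.12  0.29 -0.31  0.91  0.01 -0.13]
top plane [6.0000e-03 6.0000e-03 3.1826e+01] droop deg [0.4 0.3] n 400 a [-61.3 -58.   19.9  34.8] b [-35.5 -32.1  29.   31.5]
 all z [-4.1  2.3 36.7] a all [-61.8 -59.7  17.5] b all [-35.5 -31.5  31.7  33.2]
t 31.45 tcp [534.7 -62.6 153.7] F [ 0.4  0.8 -1.9] open 63.3 q [-0.12  0.29 -0.31  0.91  0.01 -0.13]
txyz [-0.126  0.022 -1.169] jawyaw 90.4 spin share -0.002 (world turn 0.2)
[[ 0.998  0.059 -0.006]
 [ 0.006  0.001  1.   ]
 [ 0.059 -0.998  0.   ]]
```

Level in the hand (0.4°). On to above the stack.

Call:
arm_command([
  {"tx":-0.05,"ty":0.0,"tz":-0.3,"spin":0},
  {"tx":-0.1,"ty":0.0,"tz":-0.6,"spin":0},
  {"tx":-0.12,"ty":0.0,"tz":-0.9,"spin":0},
  {"tx":-0.12,"ty":0.0,"tz":-1,"spin":0},
  {"tx":-0.12,"ty":0.0,"tz":-1,"spin":0},
])

```text
t: 31.95
tool_pos: [521.7, -182.4, 152.4]
eef_rot: [0.708, -0.706, -0.023, -0.018]
wrist_force: [0.0, 0.5, -1.2]
opening: 63.2
```

Call:
arm_command([
  {"tx":-0.02,"ty":0.1,"tz":-0.1,"spin":0},
  {"tx":-0.02,"ty":0.25,"tz":-0.17,"spin":0},
  {"tx":-0.02,"ty":0.4,"tz":-0.17,"spin":0},
  {"tx":-0.02,"ty":0.47,"tz":-0.17,"spin":0},
  {"tx":-0.02,"ty":0.47,"tz":-0.17,"spin":0},
  {"tx":-0.02,"ty":0.47,"tz":-0.17,"spin":0},
])

```text
t: 32.55
tool_pos: [522.9, -202.0, 95.8]
eef_rot: [0.708, -0.706, -0.023, -0.018]
wrist_force: [0.1, -0.4, -1.8]
opening: 63.5
```

```bash
python3 - <<'E'
from h import *
s,M=state(); d=grab('top'); held(d,s['tool_pos'],90.7)
go((520.8,-202.9,81),90.6)
E
```

```text
t 32.55 tcp [ 522.9 -202.    95.8] F [ 0.1 -0.4 -1.8] open 63.5 q [-0.38  0.37 -0.35  0.8   0.02 -0.39]
top plane [4.0000e-03 1.0000e-03 3.0793e+01] droop deg [0.3 0.1] n 798 a [-58.4 -57.   58.1  59.7] b [-32.4 -28.5  31.4  32.1]
 all z [-39.4 -28.4  34.2] a all [-60.6 -58.8  57.9] b all [-32.4 -28.1  31.9  35. ]
t 32.6 tcp [ 523.3 -202.3   96.4] F [ 0.4  0.4 -0.7] open 63.4 q [-0.38  0.37 -0.35  0.8   0.02 -0.39]
txyz [-0.029  0.127 -0.005] jawyaw 90.4 spin share -0.002 (world turn 0.2)
```

Call:
arm_command([
  {"tx":-0.03,"ty":0.03,"tz":-0.005,"spin":0},
  {"tx":-0.03,"ty":0.06,"tz":-0.005,"spin":0},
  {"tx":-0.03,"ty":0.085,"tz":-0.005,"spin":0},
  {"tx":-0.03,"ty":0.1,"tz":-0.005,"spin":0},
  {"tx":-0.03,"ty":0.11,"tz":-0.005,"spin":0},
  {"tx":-0.03,"ty":0.115,"tz":-0.005,"spin":0},
  {"tx":-0.03,"ty":0.115,"tz":-0.005,"spin":0},
])

```text
t: 33.3
tool_pos: [520.6, -202.9, 82.3]
eef_rot: [0.707, -0.706, -0.024, -0.018]
wrist_force: [0.2, -0.6, -2.1]
opening: 63.5
```

```bash
python3 - <<'E'
from h import *
go((520.7,-202.9,81),90.6)
E
```

```text
t 33.3 tcp [ 520.6 -202.9   82.3] F [ 0.2 -0.6 -2.1] open 63.5 q [-0.39  0.38 -0.37  0.76  0.02 -0.39]
txyz [0.    0.011 0.   ] jawyaw 90.4 spin share -0.002 (world turn 0.2)
```

Call:
arm_command([
  {"tx":0,"ty":0.003,"tz":0,"spin":0},
  {"tx":0,"ty":0.006,"tz":0,"spin":0},
  {"tx":0,"ty":0.009,"tz":0,"spin":0},
  {"tx":0,"ty":0.012,"tz":0,"spin":0},
  {"tx":0,"ty":0.012,"tz":0,"spin":0},
])

```text
t: 33.8
tool_pos: [520.8, -203.0, 81.2]
eef_rot: [0.707, -0.706, -0.024, -0.018]
wrist_force: [-0.9, -0.3, 0.1]
opening: 63.4
```

Call:
arm_command([
  {"tx":0,"ty":0.004,"tz":0,"spin":0},
  {"tx":0,"ty":0.008,"tz":0,"spin":0},
  {"tx":0,"ty":0.008,"tz":0,"spin":0},
])

```text
t: 34.1
tool_pos: [520.8, -203.0, 81.0]
eef_rot: [0.707, -0.706, -0.024, -0.019]
wrist_force: [-2.0, 1.4, 5.1]
opening: 63.4
```

Contact; release, rise along the tool axis, and withdraw.

Call:
arm_command([
  {"tx":0,"ty":0,"tz":0,"spin":0},
  {"tx":0,"ty":0,"tz":0,"spin":0},
  {"tx":0,"ty":0,"tz":0,"spin":0},
  {"tx":0,"ty":0,"tz":0,"spin":0},
], jaw=-0.9)

```text
t: 34.5
tool_pos: [520.9, -203.0, 80.9]
eef_rot: [0.707, -0.706, -0.024, -0.019]
wrist_force: [-0.4, -0.5, -0.3]
opening: 81.2
```

Call:
arm_command([
  {"tx":0,"ty":-0.1,"tz":0,"spin":0},
  {"tx":0,"ty":-0.3,"tz":0,"spin":0},
  {"tx":0,"ty":-0.6,"tz":0,"spin":0},
  {"tx":0,"ty":-0.9,"tz":0,"spin":0},
  {"tx":0,"ty":-1,"tz":0,"spin":0},
  {"tx":0,"ty":-1,"tz":0,"spin":0},
])

```text
t: 35.1
tool_pos: [515.2, -203.9, 203.5]
eef_rot: [-0.706, 0.707, 0.026, 0.02]
wrist_force: [-0.1, -0.8, -0.6]
opening: 81.0
```

Call:
arm_command([
  {"tx":0,"ty":0,"tz":0.4,"spin":0},
  {"tx":0,"ty":0,"tz":0.8,"spin":0},
  {"tx":0,"ty":0,"tz":1,"spin":0},
  {"tx":0,"ty":0,"tz":1,"spin":0},
])

```text
t: 35.5
tool_pos: [512.8, -81.0, 201.6]
eef_rot: [0.707, -0.706, -0.026, -0.018]
wrist_force: [0.6, -0.7, -0.5]
opening: 81.4
```

Call:
arm_command([
  {"tx":-0.3,"ty":0,"tz":0.4,"spin":0},
  {"tx":-0.3,"ty":0,"tz":0.8,"spin":0},
  {"tx":-0.3,"ty":0,"tz":1,"spin":0},
  {"tx":-0.3,"ty":0,"tz":1,"spin":0},
])

```text
t: 35.9
tool_pos: [474.3, 41.0, 198.2]
eef_rot: [0.707, -0.706, -0.027, -0.015]
wrist_force: [0.8, -1.2, -0.2]
opening: 81.7
```

Call:
arm_command([
  {"tx":-0.3,"ty":0,"tz":0.4,"spin":0},
  {"tx":-0.3,"ty":0,"tz":0.8,"spin":0},
  {"tx":-0.3,"ty":0,"tz":1,"spin":0},
  {"tx":-0.3,"ty":0,"tz":1,"spin":0},
])

```text
t: 36.3
tool_pos: [436.5, 162.4, 195.4]
eef_rot: [0.708, -0.706, -0.028, -0.014]
wrist_force: [0.2, -0.2, 0.1]
opening: 81.2
```

Call:
arm_command([
  {"tx":-0.3,"ty":0,"tz":0.4,"spin":0},
  {"tx":-0.3,"ty":0,"tz":0.8,"spin":0},
  {"tx":-0.3,"ty":0,"tz":1,"spin":0},
  {"tx":-0.3,"ty":0,"tz":1,"spin":0},
])

```text
t: 36.7
tool_pos: [399.2, 283.6, 192.7]
eef_rot: [0.708, -0.706, -0.029, -0.013]
wrist_force: [0.0, -0.0, 0.3]
opening: 81.1
```

```bash
python3 - <<'E'
from h import *
state()
dt=grab('top'); ds=grab('scene')
for n,d in(('top',dt),('scene',ds)):
    try: print(n,'third',fit(d,(520.5,-202),0.01,112)); held(d,(520,-202,81),90.7)
    except Exception as e: print('err',e)
P=cloud(dt)
for n,c,r,z in[('tin',(385,-195),45,(22,50)),('beaker',(662,-219),60,(60,130)),('jar',(693,137),50,(70,100)),('flask',(670,404),60,(20,160)),('white',(498,-44),80,(15,60)),('weight',(620,-61),28,(12,60))]:
    q=P[(np.hypot(P[...,0]-c[0],P[...,1]-c[1])<r)&(P[...,2]>z[0])&(P[...,2]<z[1])]; print(n,len(q),q.min(0).round(),q.max(0).round())
cv2.imwrite('pics/t5.png',np.hstack([cv2.resize(dt['image'][120:330,290:490],(390,410),interpolation=3),cv2.resize(ds['image'][150:290,300:440],(410,410),interpolation=3)]))
E
```

```text
t 36.7 tcp [399.2 283.6 192.7] F [ 0.  -0.   0.3] open 81.1 q [ 0.64  0.18 -0.34  0.99 -0.03  0.62]
top third (array([ 521.4, -202.7]), np.float64(0.4), 1409, array([ 521.4, -202.8]), array([117.9,  66.4]), 0.8)
top plane [-0.0000e+00  1.0000e-03  3.0773e+01] droop deg [-0.   0.1] n 1371 a [-57.5 -55.   57.9  60.5] b [-34.7 -32.1  30.1  31.5]
 all z [-39.7 -25.8  34.2] a all [-57.9 -55.6  57.5] b all [-34.9 -32.   31.5  32.4]
scene third (array([ 527.8, -195.6]), np.float64(-6.6), 312, array([ 538.2, -182.1]), array([ 50.8, 127.7]), 58.7)
top plane [-5.0000e-03 -2.7000e-02  3.2059e+01] droop deg [-0.3 -1.5] n 254 a [-48.1 -35.9  58.9  62.6] b [-32.8 -24.6  31.   32.4]
 all z [-39.8 -37.8  36.8] a all [-61.2 -53.7  56.3] b all [-32.8 -23.2  32.5  34.1]
tin 479 [ 358. -223.   22.] [ 415. -165.   39.]
beaker 547 [ 623. -258.   60.] [ 702. -179.  107.]
jar 554 [662. 108.  70.] [724. 167.  91.]
flask 930 [633. 370.  20.] [707. 439. 142.]
white 1327 [ 433. -101.   16.] [564.  16.  40.]
weight 146 [604. -77.  12.] [636. -47.  42.]
```

View pics/t5.png

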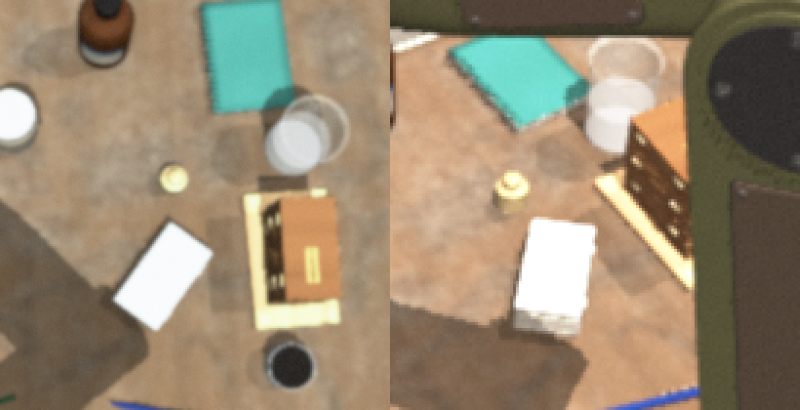

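The stack (left half (305,250), right half (660,170)) is flush and level. The weight stands upright at (174,178), and the other objects haven't moved. Handing in.

```bash
python3 -c "
from h import *
print(order.close_job()); state()"
```

```text
the job is handed in; nothing more can be done
None
the job is handed in; nothing more can be done
```

The three cases are stacked in one column on the plywood board and the job is handed in, after about 37 s of robot time.

- **Order of work:** I first moved the brass weight to a free spot on the bench at about (620, -61). The bench case then went onto the first case. I levelled the rack case on the free bench by letting it turn in a light grip, gripped it again, and set it on top.
- **Stack alignment (top camera):** the centres agree within about 2 mm and the yaws within 0.3°. The top face is level within 0.1°, and the latch sides all face the same way.

| Case | x (mm) | y (mm) | Yaw (deg) |
|---|---|---|---|
| First (base) | 520.2 | -202.2 | 0.7 |
| Second | 521.1 | -200.9 | 0.4 |
| Top | 521.4 | -202.7 | 0.4 |

- **Other objects:** the tin, beaker, jar, flask and white look-alike measured unchanged to about 2 mm. The weight stands upright.
- **Check that disagreed:** the scene camera's last fit of the top case was off, by about 6 mm, 7° in yaw and 1.5° of tilt. The arm hid part of the stack from that camera, so I relied on the top camera and the picture.
- **Leftover tilt:** the tool kept a tilt of about 3.4° after levelling the rack case. The top case was still level when released.

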